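Vial rack against the round-headed flip stop

TASK

On the lab bench a rack of sample vials stands in a straight loading lane with a flip stop at each end, both tipped up out of the way. First flip the round-headed stop fully down across the lane, then slide the rack along the lane, without lifting it out, until it rests against that stop. Leave the other stop, a plain straight bar, standing up.

Things in the scene. Friction and masses are not known exactly. Their poses are not given: they have to be found in the camera images.
- rack_mid (a point): centre of the white vial rack in the lane: a block 60 mm across the lane (x), 110 along it (y), 45 high (z up), 0.25 kg, its black-capped vials rising 8 mm above it. The point is 30 mm above the bench. Lane: grey metal channel 420 mm long, floor 8 mm above the bench, two rails 66 mm apart, 20 mm high. The squarer rack (76 x 76 mm) outside the lane is not part of the job.
- round_stop_pivot (a point): hinge of the round-headed stop (bracket 40 mm long, 44 high) on the lane's far side, at either end of the lane, 170 mm from its middle, 52 mm beyond its middle line, 32 mm above the bench. x: across the lane, away from the robot; y: along the lane and the hinge axis; z up. With the rack against the lowered flag its centre is 63 mm away along y (rack side) and at x = -52 mm.
- round_stop (a joint): steel flag 16 mm wide, 14 thick, ending in a 40 mm disc centred 108 mm from the hinge (tip 128). Angle in rad: 0 = up, leaning 25 degrees back from upright, away from lane and robot; 0.44 upright; 2.01 fully down, level across the lane towards the robot. Starts 0 to 0.2. Light friction hinge (under 1 N): stays near upright, sinks by itself in 2 s once 35 degrees past it.
- plain_stop (a joint): flag of the other stop, at the lane's opposite end (340 mm from the first): a straight bar of the same steel, 16 mm wide, 128 mm long, without a disc. Same bracket, side and angle values as the round-headed one. Starts at 0 to 0.2 rad and is to stay up.

How it is judged:
On the way, in this order (a step that is already met when the one before it is completed fails the run):
1. the round-headed stop is down across the lane, the rack not yet against it (value of joint round_stop above 1.85 rad and not (y of rack_mid in the frame of round_stop_pivot between -0.085 and 0.085 m)), for 0.2 s.
2. the rack has been slid against the lowered stop (value of joint round_stop above 1.85 rad and (y of rack_mid in the frame of round_stop_pivot between 0.056 and 0.075 m or y of rack_mid in the frame of round_stop_pivot between -0.075 and -0.056 m) and x of rack_mid in the frame of round_stop_pivot between -0.064 and -0.04 m), for 0.2 s.
At the end, for the whole second after the job is handed in: The round-headed flag is down (within 9 degrees of its end of travel); the rack stands flat in the lane, in line with it within 7 degrees, its end face no more than 12 mm from the flag; the plain flag is still up (joint below 0.8) (all of step 2 and height (world z) of rack_mid below 0.036 m and angle between rack_mid's own z axis and vertical below 0.1 rad and angle between the y axis of rack_mid and the y axis of round_stop_pivot, either way round below 0.12 rad and value of joint plain_stop below 0.8 rad); the robot touches nothing.
It fails at once if the plain stop is flipped down (value of joint plain_stop above 0.8 rad).
It fails at once if the rack is lifted out of the lane (height (world z) of rack_mid above 0.055 m).
It fails at once if the rack is tipped over (angle between rack_mid's own z axis and vertical above 0.5 rad).
It also fails if it takes over 48 s, if anything falls off the work surface, if the arm or the gripper's body presses on something with over 40 N, if the wrist force passes 120 N, or if a joint passes its speed limit or range.

ROBOT

A 6-joint arm with a two-finger parallel gripper is mounted at the origin on the work surface. World frame = base frame: x ahead of the robot, y to its left, z up, the work surface at z = 0. Lengths are in m, angles in rad, forces in N, time in s.
With the tool pointing down it reaches from about 0.3 to 0.875 m from the base axis. Payload 6.4 kg.
Tool frame: the origin (TCP) lies at the very end of the fingers, on their centre line; the grasp point (between the pads) lies 19 mm behind it; z points along the fingers, y is the line along which they close (so a half turn about z gives the same grasp; the last joint's range is limited). The gripper opens to 85 mm and grips with 20 to 120 N. Pads are 22 mm wide; open, the fingers measure 114 mm over their backs; the gripper's body (76 mm by 85 mm) begins 54 mm behind the grasp point. The pads swing forward as they close: fully open they stand 13 mm farther back than shut.
Start: joints at [-1.349, 0.181, 1.607, -0, 1.354, -0.206], TCP at [0.239, -0.523, 0.231] pointing down, gripper open.
Joint ranges: [-2.99, 2.99], [-0.89, 2.07], [0.3, 2.58], [-1.14, 4.28], [0, 2.63], [-3.12, 3.12]. Speed limits (rad/s): [2.57, 2.57, 3.01, 3.14, 3.14, 3.14].

INTERFACE

Orientations are given as a unit quaternion [x, y, z, w].
In Python, from station import readout, eyes, workorder gives the robot as it stands.
- The arm moves only by the tool arm_command, never from a script. Its argument "motion" is a list of rows, each a list of 5 numbers: the finger opening in mm, from 0 to 85.4, then the shift along the world's x, y, z in mm, then the turn about the world's z in degrees. A call has 1 to 10 rows; each row shifts and turns the commanded pose from where the row before left it; what a row does not reach is not made up. A row lasts 1/8 s, in which the tool goes at most 62.5 mm and 10.7 degrees, less where a joint would pass 70% of its speed; a pose out of reach is approached as far as the arm can. A call with a gripper value outside its range is refused whole. The fingers move at their own pace and stop on an object; "squeeze" is the grip in N (left out, the last holds). Time passes only in rows, so rows that do not move let the fingers close. It gives the time, the measured TCP pose, the force, the opening and the grip force at its end, in the units of the state.
- readout.observe(): the state, without advancing time (a new reading comes with each control period).
- eyes.camera(name): name is "side" or "top"; returns the picture (480x640x3 uint8, red, green, blue); there is no depth.
- eyes.calibration(name): a dict with "mtx" (3x3 intrinsics, pixels), "R" (3x3) and "t" (3): a world point X has camera coordinates R X + t. Camera axes: x right, y down, z forward; pixel columns grow to the right and rows downward; lengths in m; the calibration is good to about 2 mm. A picture is of the moment at which its call begins. calibration takes no time and is no camera call.
- workorder.close_job(): hands the job in; it is judged then, once.
The state is a dict: "clock": time; "q": joint angles; "joint_vel": joint speeds; "joint_efforts": joint torques, N m; "tool_pos": TCP position; "ee_rot": TCP orientation; "contact_force": force on the tool from outside, world axes, zero at the start; "torque": the same for the moment, N m; "width": finger opening in m; "gripper_force": force on a finger pad.
Only numpy, scipy, OpenCV 4.12 (cv2) and the standard library are available. Lean on these libraries where they do the work, as an engineer would, in place of code of your own. Each camera call takes 0.05 s, during which the arm holds its last target. There are 200 camera calls.

## Working session

There is one attempt and no reset: what is moved stays moved. The work goes in short steps, Python scripts to look and compute and a tool call to move; the robot and the scene stay as the last step left them, time stands still between calls to the robot, and variables do not carry over. Pictures are saved under pics/ and viewed, at most 10 in all, crops included, and the job is handed in when it is done.

Besides the shell and the picture viewer there is one more tool, called by a JSON object that holds its "name" and its "arguments", one argument or row to a line. arm_command: Moves the arm, as the interface text tells. Its arguments: {"type":"object","properties":{"motion":{"type":"array"},"squeeze":{"type":"number"}},"required":["motion"]}

```bash
mkdir -p pics; python3 - <<'E'
from station import readout, eyes
import cv2
for n in("top","side"):
    cv2.imwrite(f"pics/{n}0.png",eyes.camera(n)[:,:,::-1])
    c=eyes.calibration(n);print(n,c)
s=readout.observe();print(s["clock"],s["tool_pos"],s["ee_rot"],s["contact_force"])
E
```

```text
top {'mtx': array([[435.71049417,   0.        , 322.74596599],
       [  0.        , 435.71049417, 235.45946131],
       [  0.        ,   0.        ,   1.        ]]), 'R': array([[ 0.06062684, -0.99815984, -0.00114548],
       [-0.9765165 , -0.05907449, -0.20718527],
       [ 0.20673635,  0.01367957, -0.97830105]]), 't': array([-0.02432809,  0.56375807,  0.60463391])}
side {'mtx': array([[474.68309461,   0.        , 323.5007172 ],
       [  0.        , 474.68309461, 243.476173  ],
       [  0.        ,   0.        ,   1.        ]]), 'R': array([[ 0.99848781, -0.05243412, -0.01651522],
       [-0.04703224, -0.65925138, -0.75045026],
       [ 0.02846152,  0.75009219, -0.66072056]]), 't': array([-0.54058295,  0.09101779,  0.73881388])}
0.1 [ 0.23845362 -0.5226812   0.23047396] [ 9.77208450e-01  2.12280489e-01 -6.49840341e-07 -7.99717789e-04] [0.02179354 0.17185905 0.33345041]
```

View pics/top0.png

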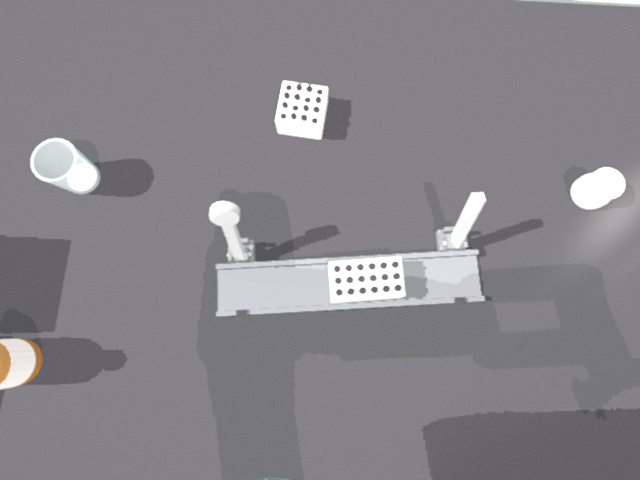

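View pics/side0.png

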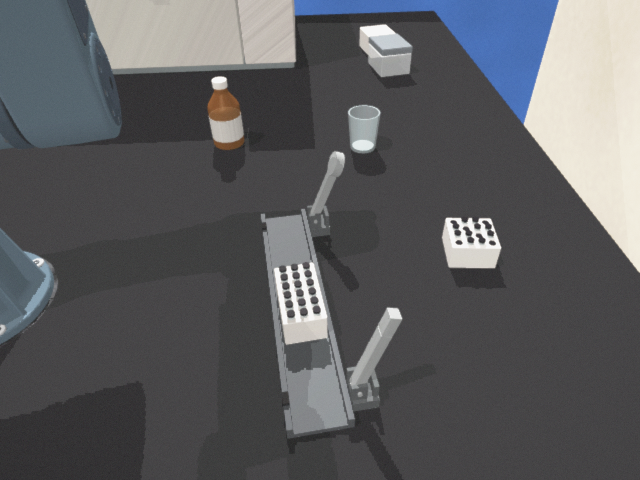

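The top view has +y to the left. The round-headed flag is at the left (+y) end of the lane, with its disc at (225,212) in top and (337,162) in side. The plain bar is at the right end, with its tip at (478,198). The rack top spans (328,262) to (405,298), right of the lane middle.

```bash
cat >h.py <<'E'
from station import eyes
import numpy as np
C={n:eyes.calibration(n) for n in("top","side")}
def ray(n,uv):
    c=C[n];d=c["R"].T@np.linalg.solve(c["mtx"],[*uv,1]);return -c["R"].T@c["t"],d
def onz(n,uv,z):
    o,d=ray(n,uv);return (o+d*(z-o[2])/d[2]).round(4)
def tri(a,b):
    o,d=ray("top",a);p,e=ray("side",b)
    s=np.linalg.lstsq(np.c_[d,-e],p-o,rcond=None)[0];A=o+s[0]*d;B=p+s[1]*e
    return ((A+B)/2).round(4),np.linalg.norm(A-B).round(4)
E
python3 - <<'E'
from h import *
for uv in [(217,265),(478,252),(217,312),(484,300)]: print("rail",onz("top",uv,.028))
for uv in [(328,262),(403,257),(405,298),(332,302)]: print("rack",onz("top",uv,.053))
for uv in [(275,266),(314,263),(326,333),(284,342)]: print("rackS",onz("side",uv,.053))
print("disc",tri((225,212),(337,162)));print("bar",tri((478,197),(393,315)))
print("brk",tri((242,252),(318,218)),tri((455,240),(362,380)))
E
```

```text
rail [0.5133 0.1735 0.028 ]
rail [ 0.5589 -0.2366  0.028 ]
rail [0.4407 0.1654 0.028 ]
rail [ 0.484  -0.2449  0.028 ]
rack [ 5.249e-01 -5.000e-04  5.300e-02]
rack [ 0.5394 -0.114   0.053 ]
rack [ 0.4777 -0.1183  0.053 ]
rack [ 0.4652 -0.01    0.053 ]
rackS [ 0.4691 -0.007   0.053 ]
rackS [ 0.5277 -0.0045  0.053 ]
rackS [ 0.5383 -0.137   0.053 ]
rackS [ 0.484  -0.1478  0.053 ]
disc (array([0.5728, 0.1433, 0.1361]), np.float64(0.0008))
bar (array([ 0.6089, -0.1944,  0.1517]), np.float64(0.0008))
brk (array([0.5379, 0.1367, 0.027 ]), np.float64(0.0029)) (array([ 0.5768, -0.1982,  0.0348]), np.float64(0.0044))
```

{"name": "arm_command", "arguments": {
  "motion": [
    [0, 30, 50, 0, -2],
    [0, 30, 50, 0, -2],
    [0, 30, 50, 0, -2],
    [0, 30, 50, 0, -2],
    [0, 30, 50, 0, -2],
    [0, 30, 50, 0, -2],
    [0, 30, 50, 0, -2],
    [0, 30, 50, 0, -2],
    [0, 30, 50, 0, -2],
    [0, 30, 50, 0, 0]
  ]
}}

```text
clock: 1.35
tool_pos: [0.5391, -0.0213, 0.2311]
ee_rot: [0.998, 0.057, -0.0, 0.0]
contact_force: [-0.2, 0.0, 0.2]
width: 0.0003
gripper_force: 0.0
```

{"name": "arm_command", "arguments": {
  "motion": [
    [0, 36, 57, 0, 0],
    [0, 36, 57, 0, 0],
    [0, 35, 58, 0, 0],
    [0, 0, 0, -40, 0],
    [0, 0, 0, -40, 0],
    [0, 0, 0, -46, 0],
    [0, 0, 0, 0, 0]
  ]
}}

```text
clock: 2.22
tool_pos: [0.6337, 0.1359, 0.1003]
ee_rot: [0.998, 0.057, -0.005, -0.0]
contact_force: [-0.8, -0.9, -0.5]
width: -0.0004
gripper_force: 0.0
```

```bash
python3 - <<'E'
from station import readout, eyes
import cv2
a=[cv2.resize(eyes.camera("side")[100:300,200:440],(480,400)),cv2.resize(eyes.camera("top")[130:330,180:340],(320,400))]
cv2.imwrite("pics/b.png",cv2.hconcat(a)[:,:,::-1]); print(readout.observe()["contact_force"])
E
```

```text
[ 0.29970161 -1.15223865  1.10228957]
```

View pics/b.png

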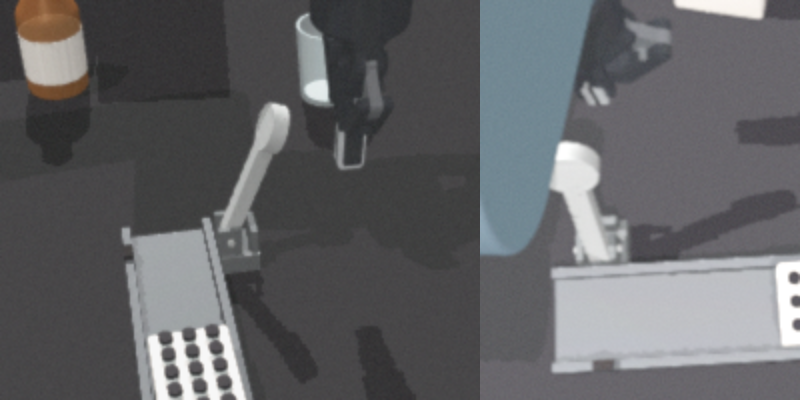

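The closed fingers are behind the disc, clear of it, at about (350,150) in the side crop with the disc at (272,125). They sit about 12 mm too far toward -y, so I'll correct that and then pull.

{"name": "arm_command", "arguments": {
  "motion": [
    [0, 0, 13, 0, 0],
    [0, -18, -2, 0, 0],
    [0, -18, -2, 0, 0],
    [0, -18, -2, 0, 0],
    [0, -18, -2, 0, 0],
    [0, -18, -2, 0, 0],
    [0, -18, -2, 0, 0],
    [0, -18, -2, 0, 0],
    [0, -18, -2, 0, 0],
    [0, -18, -2, 0, 0]
  ]
}}

```text
clock: 3.58
tool_pos: [0.4767, 0.1317, 0.1077]
ee_rot: [0.998, 0.057, 0.002, -0.0]
contact_force: [-0.3, -0.2, 0.6]
width: -0.0002
gripper_force: 0.0
```

{"name": "arm_command", "arguments": {
  "motion": [
    [0, -12, -1, 0, 0],
    [0, -12, -1, 0, 0],
    [0, 0, 0, 0, 0],
    [0, 0, 0, 30, 0],
    [0, 0, -40, 40, 0],
    [0, 0, -50, 0, 0],
    [0, 0, -50, 0, 0],
    [0, 0, -50, 0, 0],
    [0, 0, 0, 0, 0],
    [0, 0, 0, 0, 0]
  ]
}}

```text
clock: 4.82
tool_pos: [0.4518, -0.0608, 0.1753]
ee_rot: [0.998, 0.056, -0.0, -0.0]
contact_force: [-0.2, 0.0, -0.7]
width: -0.0002
gripper_force: 0.0
```

```bash
python3 - <<'E'
from station import readout, eyes
import cv2
cv2.imwrite("pics/c.png",eyes.camera("side")[:,:,::-1]); print(readout.observe()["contact_force"])
E
```

```text
[-0.14518702  0.65921021  0.0054206 ]
```

View pics/c.png

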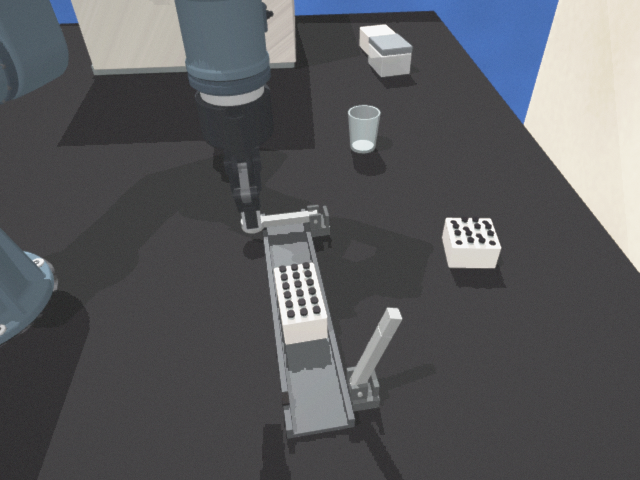

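The flag is down level across the lane, with its disc at (252,223) resting over the near rail. The rack is untouched and the plain bar is still up. Next I go behind the rack's -y face.

{"name": "arm_command", "arguments": {
  "motion": [
    [0, 20, -35, 0, 0],
    [0, 20, -35, 0, 0],
    [0, 21, -35, 0, 0],
    [0, 0, 0, -30, 0],
    [0, 0, 0, -30, 0],
    [0, 0, 0, 0, 0],
    [0, 0, 0, 0, 0]
  ]
}}

```text
clock: 5.75
tool_pos: [0.5135, -0.1653, 0.1163]
ee_rot: [0.998, 0.058, 0.0, 0.0]
contact_force: [0.8, -0.1, 0.3]
width: -0.0001
gripper_force: 0.0
```

{"name": "arm_command", "arguments": {
  "motion": [
    [0, 0, 0, -30, 0],
    [0, 0, 0, -30, 0],
    [0, 0, 0, -30, 0],
    [0, 0, 0, 0, 0],
    [0, -1, 10, 0, 0],
    [0, -1, 10, 0, 0],
    [0, -1, 10, 0, 0],
    [0, -1, 10, 0, 0],
    [0, -1, 10, 0, 0],
    [0, 0, 0, 0, 0]
  ]
}}

```text
clock: 7.0
tool_pos: [0.5075, -0.115, 0.0253]
ee_rot: [0.998, 0.057, -0.0, -0.0]
contact_force: [0.1, 0.4, 0.7]
width: 0.0001
gripper_force: 0.0
```

```bash
python3 - <<'E'
from station import readout, eyes
import cv2
cv2.imwrite("pics/d.png",eyes.camera("side")[:,:,::-1]); print(readout.observe()["contact_force"])
E
```

```text
[ 0.690711   -0.82107359  0.15648741]
```

View pics/d.png

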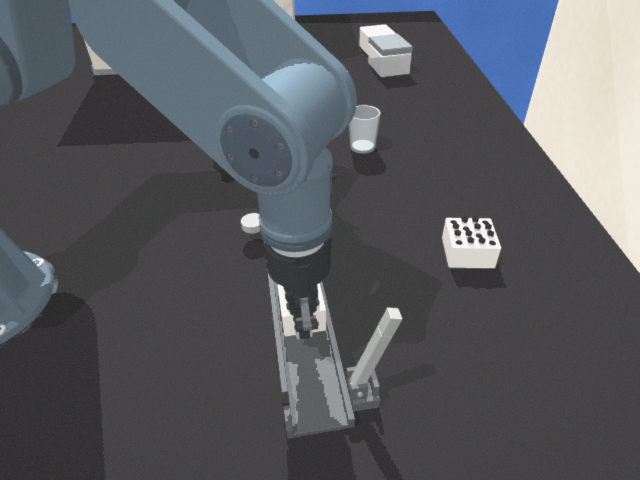

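The fingers are centred behind the rack and pushing it. About 115 mm remain.

{"name": "arm_command", "arguments": {
  "motion": [
    [0, -1, 10, 0, 0],
    [0, -1, 10, 0, 0],
    [0, -1, 10, 0, 0],
    [0, -1, 10, 0, 0],
    [0, -1, 10, 0, 0],
    [0, -1, 10, 0, 0],
    [0, -1, 10, 0, 0],
    [0, -1, 10, 0, 0],
    [0, -1, 8, 0, 0],
    [0, 0, 5, 0, 0]
  ]
}}

```text
clock: 8.3
tool_pos: [0.4981, -0.0224, 0.0251]
ee_rot: [0.998, 0.057, -0.0, -0.0]
contact_force: [-2.0, -3.3, 0.4]
width: 0.0004
gripper_force: 1.6
```

{"name": "arm_command", "arguments": {
  "motion": [
    [0, -1, 4, 0, 0],
    [0, 0, 4, 0, 0],
    [0, 0, 3, 0, 0],
    [0, 0, 0, 0, 0]
  ]
}}

```text
clock: 8.8
tool_pos: [0.4978, -0.0115, 0.0253]
ee_rot: [0.998, 0.057, 0.0, -0.0]
contact_force: [-0.4, -0.2, 0.4]
width: 0.0002
gripper_force: 0.0
```

{"name": "arm_command", "arguments": {
  "motion": [
    [0, 0, 3, 0, 0],
    [0, 0, 3, 0, 0],
    [0, 0, 2, 0, 0],
    [0, 0, 0, 0, 0]
  ]
}}

```text
clock: 9.3
tool_pos: [0.4975, -0.0038, 0.0253]
ee_rot: [0.998, 0.057, -0.0, -0.0]
contact_force: [-1.2, -3.0, 1.1]
width: -0.0
gripper_force: 1.0
```

```bash
python3 - <<'E'
from station import readout, eyes
import cv2
a=[cv2.resize(eyes.camera("side")[150:350,200:400],(400,400)),cv2.resize(eyes.camera("top")[180:380,180:380],(400,400))]
cv2.imwrite("pics/e.png",cv2.hconcat(a)[:,:,::-1]); print(readout.observe()["contact_force"])
E
```

```text
[-0.71248971 -1.60347938 -0.06864377]
```

View pics/e.png

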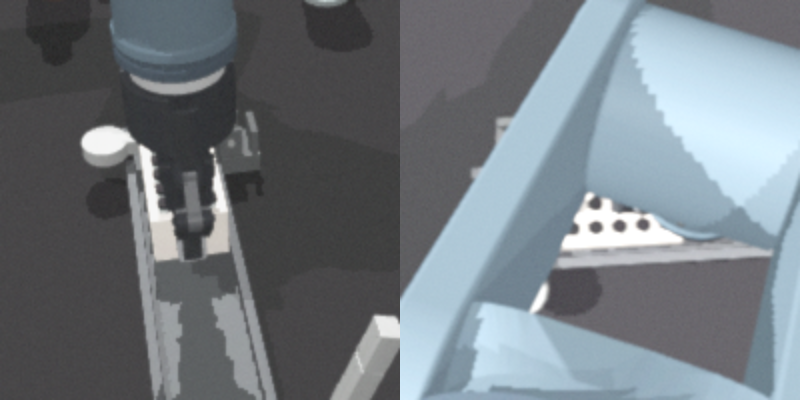

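The view of the contact is blocked by the arm, but the flag is still down and the rack is close to it. I'll creep on by force.

{"name": "arm_command", "arguments": {
  "motion": [
    [0, 0, 2, 0, 0],
    [0, 0, 1, 0, 0],
    [0, 0, 0, 0, 0]
  ]
}}

```text
clock: 9.78
tool_pos: [0.4975, -0.0009, 0.0253]
ee_rot: [0.998, 0.057, -0.0, -0.0]
contact_force: [-2.3, -3.6, 0.3]
width: -0.0002
gripper_force: 1.5
```

{"name": "arm_command", "arguments": {
  "motion": [
    [0, 0, 2, 0, 0],
    [0, 0, 1, 0, 0],
    [0, 0, 0, 0, 0]
  ]
}}

```text
clock: 10.15
tool_pos: [0.4976, 0.0022, 0.0253]
ee_rot: [0.998, 0.057, 0.0, -0.0]
contact_force: [-1.3, -2.4, -0.1]
width: 0.0001
gripper_force: 1.0
```

{"name": "arm_command", "arguments": {
  "motion": [
    [0, 0, 2, 0, 0],
    [0, 0, 1, 0, 0],
    [0, 0, 0, 0, 0]
  ]
}}

```text
clock: 10.52
tool_pos: [0.4977, 0.0033, 0.0254]
ee_rot: [0.998, 0.057, -0.0, 0.001]
contact_force: [-3.7, -12.5, 1.8]
width: 0.0
gripper_force: 6.0
```

{"name": "arm_command", "arguments": {
  "motion": [
    [0, 0, 2, 0, 0],
    [0, 0, 0, 0, 0]
  ]
}}

```text
clock: 10.78
tool_pos: [0.4977, 0.0034, 0.0256]
ee_rot: [0.998, 0.057, -0.0, 0.003]
contact_force: [-5.5, -22.3, 1.6]
width: -0.0003
gripper_force: 10.4
```

Contact is firm at 22 N. I'll back off, rise clear and check.

{"name": "arm_command", "arguments": {
  "motion": [
    [0, 0, -5, 0, 0],
    [0, 1, -15, 0, 0],
    [0, 2, -20, 0, 0],
    [0, 0, 0, 50, 0],
    [0, 0, 0, 50, 0],
    [0, -40, -20, 30, 0],
    [0, -40, -40, 0, 0],
    [0, -40, -50, 0, 0],
    [0, 0, -50, 0, 0],
    [0, 0, -50, 0, 0]
  ]
}}

```text
clock: 12.02
tool_pos: [0.3814, -0.2438, 0.156]
ee_rot: [0.998, 0.057, 0.001, 0.001]
contact_force: [0.7, 0.5, -0.6]
width: 0.0002
gripper_force: 0.0
```

{"name": "arm_command", "arguments": {
  "motion": [
    [0, 0, -50, 0, 0],
    [0, 0, -50, 0, 0],
    [0, 0, -40, 0, 0],
    [0, 0, 0, 0, 0],
    [0, 0, 0, 0, 0]
  ]
}}

```text
clock: 12.65
tool_pos: [0.3814, -0.3813, 0.1549]
ee_rot: [0.998, 0.057, 0.0, -0.001]
contact_force: [0.7, 0.8, -0.3]
width: -0.0001
gripper_force: 0.0
```

```bash
python3 - <<'E'
from station import readout, eyes
import cv2
a=[cv2.resize(eyes.camera("side")[150:450,200:400],(400,600)),cv2.resize(eyes.camera("top")[160:360,180:313],(400,600))]
cv2.imwrite("pics/f.png",cv2.hconcat(a)[:,:,::-1]); print(readout.observe()["contact_force"],readout.observe()["tool_pos"])
E
```

```text
[ 0.03170527 -0.33508521  0.95802705] [ 0.38162724 -0.38063438  0.15510967]
```

View pics/f.png

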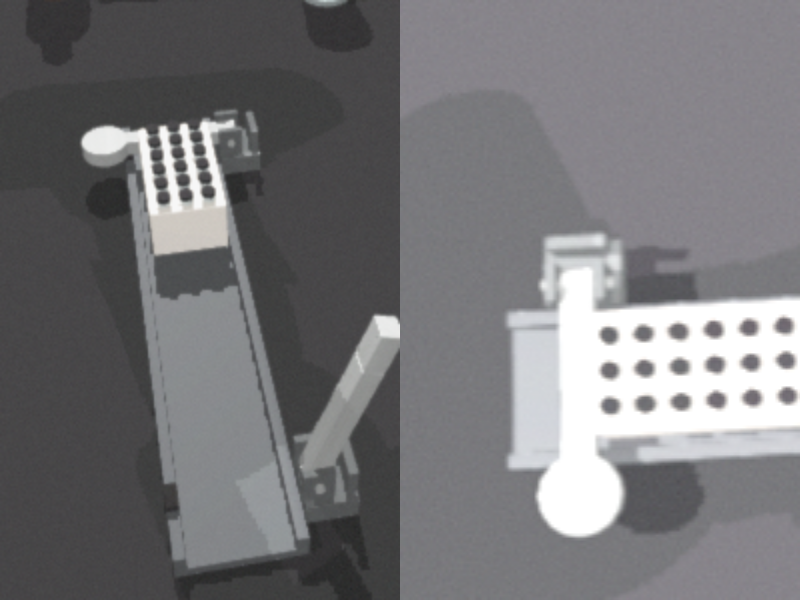

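The round-headed flag is level across the lane (disc at (580,495) in the top crop). The rack's end face touches it and is in line with the lane, the plain bar is up, and the robot is clear.

```bash
python3 -c "
from station import workorder
print(workorder.close_job())"
```

```text
the job is handed in; nothing more can be done
None
```

I flipped the round-headed stop fully down, slid the rack along the lane until it rested against it, left the plain stop up, and handed the job in about 13 s into the 48 s limit; the hand-in returned no verdict.

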